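# Index the measuring table one click

### The arm

A 6-joint arm with a two-finger parallel gripper is mounted at the origin on the work surface. World frame = base frame: x ahead of the robot, y to its left, z up, the work surface at z = 0. Lengths are in m, angles in rad, forces in N, time in s.
With the tool pointing down it reaches from about 0.35 to 1 m from the base axis. Payload 7.1 kg.
Tool frame: the origin (TCP) lies at the very end of the fingers, on their centre line; the grasp point (between the pads) lies 19 mm behind it; x points along the fingers, y is the direction in which the jaws open and shut, and the axes are right-handed (so a half turn about x gives the same grasp; the last joint's range is limited). The gripper opens to 85 mm and grips with 20 to 120 N. Pads are 22 mm wide; open, the fingers measure 114 mm over their backs; the gripper's body (76 mm by 85 mm) begins 54 mm behind the grasp point. The pads swing forward as they close: fully open they stand 13 mm farther back than shut.
Start: joints at [1.206, 0.423, 1.63, -0, 1.089, -0.019], TCP at [0.212, 0.588, 0.231] pointing down, gripper open.
Joint ranges: [-3, 3], [-0.9, 2.11], [0.09, 2.58], [-1.31, 4.45], [0.11, 2.69], [-2.54, 2.54]. Speed limits (rad/s): [2.39, 2.39, 3.01, 3.14, 3.14, 3.14].

### API

Orientations are given as a rotation vector (axis times angle).
In Python, from workcell import manip, camera gives the robot as it stands.
- The arm moves only by the tool move_arm, never from a script. Its arguments are lists of equal length, an entry for each row: "translation": the shift along the world's x, y, z in units of 2.5 cm (1.0 is 2.5 cm), a list of three; "angular": the turn, a rotation vector about the world's x, y, z in units of pi/4 rad (1.0 is pi/4 rad), a list of three; "hand": the closure, from -1 (fully open) to 1 (shut). In form: {"translation": [[tx, ty, tz], ...], "angular": [[wx, wy, wz], ...], "hand": [hand, ...]}. A call has exactly 5 rows; each row shifts and turns the pose as measured when the row begins; what a row does not reach is not made up. A row lasts 1/8 s, in which the tool goes at most 62.5 mm and 10.7 degrees, less where a joint would pass 70% of its speed; a pose out of reach is approached as far as the arm can. A call with a number of a shift or a turn outside -1 to 1 is refused whole. A call with a gripper value outside its range is refused whole. The fingers move at their own pace and stop on an object; the grip force is fixed at half the most. Time passes only in rows, so rows that do not move let the fingers close, or fill a call up. It gives the time, the measured TCP pose, the force and the opening at its end, in the units of the state.
- manip.state(): the state, without advancing time (a new reading comes with each control period).
- camera(name): name is "scene" or "side" or "wrist"; returns a dict with "pixels" (480x640x3 uint8, blue, green, red), "camera_matrix" (3x3 intrinsics, pixels), "k1" (the pictures are not rectified: a ray, as slopes to the right and down, at radius r is drawn at 1 + k1 r^2 times it, then the intrinsics apply), "rvec" (rotation vector, rad) and "tvec" (3), from world to camera coordinates, as OpenCV has them; the wrist camera has in their place "tool_from_camera" (4x4, takes a point from camera to tool coordinates, whose origin is the TCP and whose axes are the tool frame's). Camera axes: x right, y down, z forward; pixel columns grow to the right and rows downward; lengths in m; the calibration is good to about 2 mm. A picture is of the moment at which its call begins: read the wrist's pose just before it. There is no depth.
- manip.close_job(): hands the job in, once; it reports no verdict.
The state is a dict: "time": time; "qpos": joint angles; "dq": joint speeds; "effort": joint torques, N m; "tcp_pos": TCP position; "ee_rot": TCP orientation; "ft_force": force on the tool from outside, world axes, zero at the start; "ft_torque": the same for the moment, N m; "opening": opening from 0.0 (shut) to 1.0 (fully open).
Only numpy, scipy, OpenCV 4.12 (cv2) and the standard library are available. Lean on these libraries where they do the work, as an engineer would, in place of code of your own. Each camera call takes 0.05 s, during which the arm holds its last target. There are 200 camera calls.

### The job

Bring the ring on the indexing table round to its next station for measuring: press the fingertips on the knurled disc beside the ring and rub it round anticlockwise (seen from above) until it clicks into the next detent, one click on from where it stands now, then leave it there and take the hand away. Grasp nothing: do not touch the ring itself, and leave the reference ball, the black standoff and the orange clamp block where they stand.

Things in the scene. Friction and masses are not known exactly. Their poses are not given: they have to be found in the camera images.
- disc (a joint): angle of the knurled disc in rad, growing anticlockwise seen from above. Three sprung detents (stations) at 0.0, 0.6 and 1.2, end stops at -0.12 and 1.32. At the start the disc rests in the detent at 0.0 or in the one at 0.6. Between detents the spring resists with at most about 0.11 N m up to halfway (crests at 0.3 and 0.9) and beyond that pulls the disc on into the next detent by itself, unless a finger holds it.
- disc_top (a point): point on the disc's vertical axis at the height of its flat top face, 74 mm above the work surface. The disc is dark steel, 130 mm in diameter and 20 mm thick, with light knurl lines on its rim and on its top face out to the edge; the top face is free from 27 mm (the ring's outside) to 65 mm from the axis. It is rigid and does not give downwards; dry friction with a fingertip is 0.5 or more, so a press of about 8 N halfway out on the free face turns it.
- disc_mark (a point): point on the yellow pointer line on the disc's top face, 60 mm from the axis; turns with the disc. The pointer is straight out along the base's +x at joint value 0.6; white dots on the base show the stations: one dot for 0.0, two for 0.6, three for 1.2.
- index_base: fixed blue square base of the indexing table, 160 x 160 x 40 mm; origin at the centre of its underside (12 mm above the work surface, on the drilled plate), z up, x towards the two-dot station mark. The disc's axis is its z axis.
- part: the loose steel ring being measured, 54 mm outside diameter, 27 mm bore, 26 mm high, standing on the disc round a 24 mm spigot on its axis; origin at the centre of its underside. It rides round with the disc. Not to be touched.
- ref_ball: loose reference ball: steel post 32 mm in diameter with a white 22 mm ball on top, 86 mm high in all, standing on the plate; origin at the centre of its underside. Leave it alone.
- standoff: loose black cylinder 28 mm in diameter with a steel stud, 57 mm high in all, standing on the plate; origin at the centre of its underside. Leave it alone.
- clamp_block: loose orange block 50 x 26 x 30 mm with a dark screw, 42 mm high in all, on the plate; origin at the centre of its underside. Leave it alone.

How it is judged:
By the outcome, as a careful person would: the job done as asked, in the order asked, and still so for the second after the job is handed in, with the robot touching nothing.
It also fails if it takes over 42 s, if anything falls off the work surface, if the arm or the gripper's body presses on something with over 40 N, if the wrist force passes 120 N, or if a joint passes its speed limit or range.

## Working session

There is one attempt and no reset: what is moved stays moved. The work goes in short steps, Python scripts to look and compute and a tool call to move; the robot and the scene stay as the last step left them, time stands still between calls to the robot, and variables do not carry over. Pictures are saved under pics/ and viewed, about 8 in all and at most 12, crops included, and the job is handed in when it is done.

Besides the shell and the picture viewer there is one more tool, called by a JSON object that holds its "method" and its "body". move_arm: Moves the arm, as the interface text tells. Shifts and turns lie within -1 to 1; 1 stands for 2.5 cm of shift or pi/4 rad of turn. Its arguments: {"type":"object","properties":{"translation":{"type":"array","items":{"type":"array","items":{"type":"number"}}},"angular":{"type":"array","items":{"type":"array","items":{"type":"number"}}},"hand":{"type":"array","items":{"type":"number"}}},"required":["translation","angular","hand"]}

```bash
mkdir -p pics; python3 - <<'E'
from workcell import manip,camera
import cv2,pickle
s=manip.state();print(s)
d={n:camera(n) for n in("scene","side")}
pickle.dump(d,open("cams.pkl","wb"))
for n in d: cv2.imwrite(f"pics/{n}0.png",d[n]["pixels"]);print(n,d[n]["rvec"],d[n]["tvec"],d[n]["k1"])
E
```

```text
{'time': 0.0, 'qpos': array([ 1.20599577e+00,  4.23893645e-01,  1.63071155e+00, -1.41271658e-05,
        1.08860935e+00, -1.89789581e-02]), 'dq': array([ 0.00122379, -0.00021097,  0.00305203, -0.00084073,  0.00011369,
       -0.00086073]), 'effort': array([-6.10968873e-04, -5.57382774e+01, -2.81740361e+01, -1.24728326e-04,
        7.46125763e-03, -1.93314293e-05]), 'tcp_pos': array([0.21162098, 0.58748102, 0.23050426]), 'ee_rot': array([ 0.27011122,  1.55400675, -0.27262623]), 'ft_force': array([-0.45709685,  0.38611265, -0.24160662]), 'ft_torque': array([0.00579957, 0.01070044, 0.01610713]), 'opening': 0.9993224487037364}
scene [ 1.88971546  1.17212074 -0.60351027] [-0.34706745 -0.22611617  1.27997562] -0.07425240266874769
side [ 0.51527669 -2.65096758  1.24035736] [0.5943943  0.16778317 0.69309525] 0.02736120758750327
```

View pics/scene0.png

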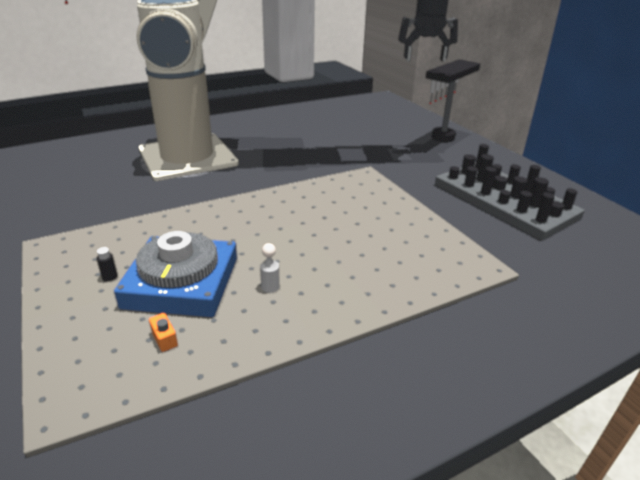

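View pics/side0.png

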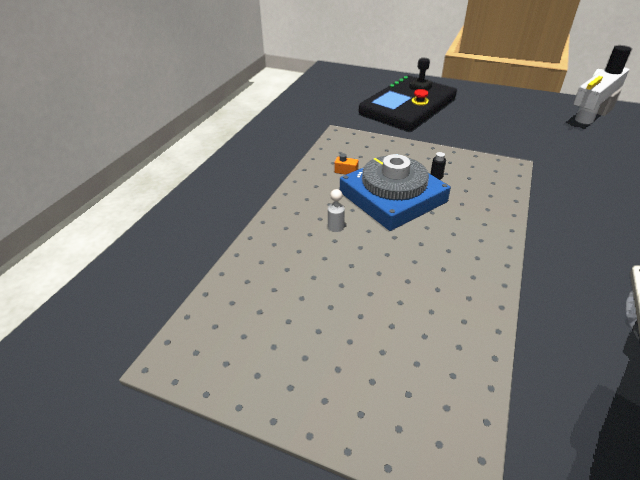

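The scene view shows the blue base at about (180,272), ring at (175,246), yellow pointer at (167,271), dots at (140,285), (163,291) and (191,289). The ball is at (270,270), the standoff at (106,265) and the clamp at (163,331). The side view shows the same objects, with the disc at (396,177).

```bash
cat > h.py <<'E'
import numpy as np,cv2
def undist(c,uv):
    K=c["camera_matrix"];p=(np.atleast_2d(uv).astype(float)-K[:2,2])/[K[0,0],K[1,1]]
    q=p.copy()
    for _ in range(20): q=p/(1+c["k1"]*(q**2).sum(1,keepdims=True))
    return np.c_[q,np.ones(len(q))]
def plane(c,uv,z,R=None,o=None):
    if R is None:
        R=cv2.Rodrigues(np.array(c["rvec"],float))[0].T; o=-R@np.ravel(c["tvec"])
    d=undist(c,uv)@R.T
    return o+d*((z-o[2])/d[:,2])[:,None]
def wristRo(c,s):
    Rt=cv2.Rodrigues(np.array(s["ee_rot"]))[0];T=np.array(c["tool_from_camera"])
    return Rt@T[:3,:3],np.array(s["tcp_pos"])+Rt@T[:3,3]
def blobs(c,lo,hi,amin,roi=None):
    m=cv2.inRange(cv2.cvtColor(c["pixels"],cv2.COLOR_BGR2HSV),np.array(lo),np.array(hi))
    if roi: k=np.zeros_like(m);x0,y0,x1,y1=roi;k[y0:y1,x0:x1]=255;m&=k
    n,l,st,ce=cv2.connectedComponentsWithStats(m)
    return [(st[i],ce[i]) for i in range(1,n) if st[i][4]>=amin],m
E
python3 - <<'E'
import pickle,numpy as np,cv2
from h import *
d=pickle.load(open("cams.pkl","rb"))
for n,roi in(("scene",(80,220,300,360)),("side",(320,140,460,240))):
    c=d[n];print(n)
    for nm,lo,hi,z,a in(("yellow",(22,100,100),(35,255,255),.074,4),("orange",(5,150,100),(18,255,255),.027,30),("blue",(100,120,40),(125,255,255),.052,300),("white",(0,0,205),(180,60,255),.052,2)):
        for st,ce in blobs(c,lo,hi,a,roi)[0]: print(nm,st,ce.round(1),plane(c,ce,z).round(4))
        if nm=="blue":
            m=blobs(c,lo,hi,a,roi)[1]; p=cv2.findNonZero(m); h=cv2.convexHull(p); q=cv2.approxPolyDP(h,4,True)[:,0]
            for u in q: print("  corner",u,plane(c,u,.052)[0].round(4),plane(c,u,.012)[0].round(4))
a=cv2.resize(d["scene"]["pixels"][225:355,80:290],None,fx=3.7,fy=3.7,interpolation=cv2.INTER_CUBIC)
cv2.imwrite("pics/crop1.png",a)
E
```

```text
scene
yellow [161 265  10  13  58] [165.4 270.9] [[ 0.5845 -0.172   0.074 ]]
orange [150 313  27  38 431] [163.7 335.1] [[ 0.6722 -0.2014  0.027 ]]
blue [ 115  241  121   75 3707] [178.6 289.5] [[ 0.6102 -0.1605  0.052 ]]
  corner [234 243] [ 0.5245 -0.0412  0.052 ] [ 0.4667 -0.0245  0.012 ]
  corner [235 258] [ 0.5683 -0.0544  0.052 ] [ 0.5142 -0.0389  0.012 ]
  corner [213 315] [ 0.6889 -0.1296  0.052 ] [ 0.6449 -0.1204  0.012 ]
  corner [119 306] [ 0.6105 -0.2504  0.052 ] [ 0.56   -0.2513  0.012 ]
  corner [115 289] [ 0.5669 -0.2501  0.052 ] [ 0.5127 -0.251   0.012 ]
  corner [150 239] [ 0.448 -0.173  0.052] [ 0.3838 -0.1674  0.012 ]
white [157 230  34  20 386] [173.7 239.8] [[ 0.4687 -0.1351  0.052 ]]
white [262 243  14  10 111] [268.6 247.5] [[0.5636 0.0085 0.052 ]]
white [ 97 246  12   8  66] [102.3 249.6] [[ 0.4459 -0.2551  0.052 ]]
white [266 262  13   9  56] [273. 267.] [[ 0.6193 -0.0064  0.052 ]]
white [138 283   4   3  10] [139.8 284. ] [[ 0.5708 -0.2127  0.052 ]]
white [185 285  13   7  38] [191.1 288.1] [[ 0.6151 -0.1422  0.052 ]]
white [158 290   9   4  26] [162.4 291.3
[... 394 characters left out ...]
 corner [389 230] [0.5106 0.0041 0.052 ] [ 0.5201 -0.0426  0.012 ]
  corner [343 194] [ 0.6231 -0.0675  0.052 ] [ 0.6411 -0.1197  0.012 ]
  corner [340 178] [ 0.6478 -0.1174  0.052 ] [ 0.6678 -0.1734  0.012 ]
  corner [362 168] [ 0.6179 -0.1694  0.052 ] [ 0.6356 -0.2294  0.012 ]
  corner [430 174] [ 0.4808 -0.199   0.052 ] [ 0.488  -0.2612  0.012 ]
white [436 152   9   4  28] [440.1 153.5] [[ 0.4773 -0.2871  0.052 ]]
white [383 154  27  15 221] [396.2 161. ] [[ 0.5583 -0.2223  0.052 ]]
white [357 172   5   5  12] [359.2 173.9] [[ 0.6163 -0.146   0.052 ]]
white [331 189  11   9  76] [335.7 193. ] [[ 0.6374 -0.0654  0.052 ]]
white [329 207  14   6  63] [335.4 209.9] [[ 0.6189 -0.0151  0.052 ]]
```

View pics/crop1.png

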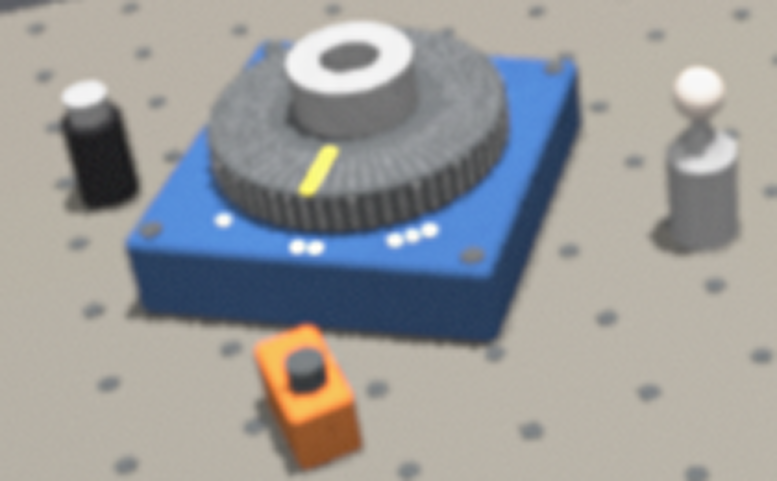

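Four dots and pointer agree: by the dot circle the axis is near (0.542,-0.146), base +x at about -0.56 rad, and the pointer is on the two dots (joint about 0.6), so the target is 1.2. Next I check the ring and the tool axes.

```bash
python3 - <<'E'
import pickle,numpy as np,cv2
from h import *
from workcell import manip
d=pickle.load(open("cams.pkl","rb"))
c=d["scene"]
for st,ce in blobs(c,(0,0,205),(180,60,255),200,(150,225,200,250))[0]: print("ring box centre",plane(c,(st[0]+(st[2]-1)/2,st[1]+(st[3]-1)/2),.1))
c=d["side"]
for st,ce in blobs(c,(0,0,205),(180,60,255),100,(370,150,420,175))[0]: print("ring box centre",plane(c,(st[0]+(st[2]-1)/2,st[1]+(st[3]-1)/2),.1))
print(cv2.Rodrigues(manip.state()["ee_rot"])[0].round(3))
E
```

```text
ring box centre [[ 0.54276243 -0.14571087  0.1       ]]
ring box centre [[ 0.54296537 -0.14551189  0.1       ]]
[[-0.     0.339  0.941]
 [-0.001  0.941 -0.339]
 [-1.    -0.001 -0.   ]]
```

{"method": "move_arm", "body": {"translation": [[0.4,-1,0],[0.4,-1,0],[0.4,-1,0],[0.4,-1,0],[0.4,-1,0]], "angular": [[0,0,0],[0,0,0],[0,0,0],[0,0,0],[0,0,0]], "hand": [1,1,1,1,1]}}

```text
time: 0.72
tcp_pos: [0.2614, 0.4592, 0.2283]
ee_rot: [0.266, 1.555, -0.273]
ft_force: [0.5, -0.1, -0.0]
opening: -0.003
```

{"method": "move_arm", "body": {"translation": [[0.4,-1,0],[0.4,-1,0],[0.4,-1,0],[0.4,-1,0],[0.4,-1,0]], "angular": [[0,0,-0.08],[0,0,-0.08],[0,0,-0.08],[0,0,-0.08],[0,0,-0.08]], "hand": [1,1,1,1,1]}}

```text
time: 1.35
tcp_pos: [0.3119, 0.3289, 0.2271]
ee_rot: [0.516, 1.51, -0.528]
ft_force: [0.4, 0.9, -0.5]
opening: 0.003
```

{"method": "move_arm", "body": {"translation": [[0.4,-1,0],[0.4,-1,0],[0.4,-1,0],[0.4,-1,0],[0.4,-1,0]], "angular": [[0,0,-0.08],[0,0,-0.08],[0,0,-0.08],[0,0,-0.08],[0,0,-0.08]], "hand": [1,1,1,1,1]}}

```text
time: 1.98
tcp_pos: [0.3621, 0.199, 0.2262]
ee_rot: [0.766, 1.435, -0.78]
ft_force: [0.8, 0.2, 0.6]
opening: 0.002
```

{"method": "move_arm", "body": {"translation": [[0.4,-1,0],[0.4,-1,0],[0.4,-1,0],[0.4,-1,0],[0.4,-1,0]], "angular": [[0,0,-0.08],[0,0,-0.08],[0,0,-0.08],[0,0,-0.08],[0,0,-0.08]], "hand": [1,1,1,1,1]}}

```text
time: 2.6
tcp_pos: [0.4124, 0.0694, 0.2255]
ee_rot: [1.013, 1.327, -1.027]
ft_force: [0.1, -0.6, -0.5]
opening: 0.001
```

{"method": "move_arm", "body": {"translation": [[0.4,-1,0],[0.4,-1,0],[0.4,-1,0],[0.4,-1,0],[0.4,-1,0]], "angular": [[0,0,-0.08],[0,0,-0.08],[0,0,-0.08],[0,0,-0.08],[0,0,-0.08]], "hand": [1,1,1,1,1]}}

```text
time: 3.22
tcp_pos: [0.4625, -0.0601, 0.2245]
ee_rot: [1.256, 1.187, -1.27]
ft_force: [0.5, 0.9, 0.4]
opening: -0.0
```

{"method": "move_arm", "body": {"translation": [[0.62,-1,0],[0.62,-1,0],[0.62,-1,0],[0.62,-1,0],[0.62,-1,0]], "angular": [[0,0,0],[0,0,0],[0,0,0],[0,0,0],[0,0,0]], "hand": [1,1,1,1,1]}}

```text
time: 3.85
tcp_pos: [0.5405, -0.1893, 0.223]
ee_rot: [1.256, 1.189, -1.273]
ft_force: [-0.3, -0.2, 0.8]
opening: -0.003
```

{"method": "move_arm", "body": {"translation": [[0,0,-0.8],[0,0,-0.8],[0,0,-0.8],[0,0,-0.8],[0,0,0]], "angular": [[0,0,0],[0,0,0],[0,0,0],[0,0,0],[0,0,0]], "hand": [1,1,1,1,1]}}

```text
time: 4.47
tcp_pos: [0.5406, -0.1914, 0.1393]
ee_rot: [1.258, 1.189, -1.276]
ft_force: [-0.5, -0.2, 0.7]
opening: 0.003
```

```bash
python3 - <<'E'
from workcell import manip,camera
from h import *
s=manip.state();w=camera("wrist");R,o=wristRo(w,s)
print(s["tcp_pos"],s["ft_force"],s["qpos"].round(2)); print(cv2.Rodrigues(s["ee_rot"])[0].round(3))
cv2.imwrite("pics/w1.png",w["pixels"])
print("tcp cam:",w["tool_from_camera"])
for st,ce in blobs(w,(22,100,100),(35,255,255),20)[0]: print("yellow",ce,st[4],plane(w,ce,.074,R,o))
E
```

```text
[ 0.54055117 -0.19139511  0.13931594] [-0.48195968 -0.15574863  0.70293509] [-0.36  0.48  1.8  -0.    0.89 -0.28]
[[-0.018  0.997 -0.075]
 [ 0.004 -0.074 -0.997]
 [-1.    -0.019 -0.003]]
tcp cam: [[-3.11824523e-04 -2.88694015e-01  9.57421364e-01 -1.42997326e-01]
 [ 9.99999822e-01 -5.76319267e-04  1.51912783e-04 -3.82565664e-05]
 [ 5.07924068e-04  9.57421242e-01  2.88694143e-01 -7.24542572e-02]
 [ 0.00000000e+00  0.00000000e+00  0.00000000e+00  1.00000000e+00]]
yellow [390.04366812 222.51965066] 458 [[ 0.58284214 -0.17419315  0.074     ]]
yellow [485.88990826 243.5351682 ] 981 [[ 0.64270811 -0.19185681  0.074     ]]
```

View pics/w1.png

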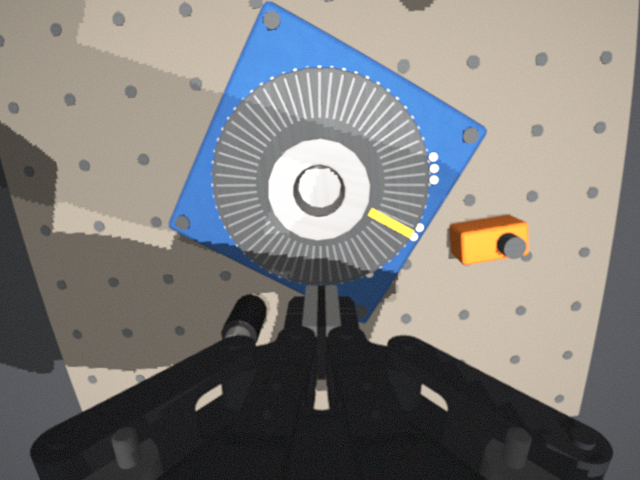

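The wrist view shows the pointer (390,222) on the two dots (417,232), the ring at (318,190), and the shut fingertips at (322,290), lined up radially and clear of the standoff at (245,318).

{"method": "move_arm", "body": {"translation": [[0,0,-0.5],[0,0,-0.5],[0,0,-0.5],[0,0,-0.5],[0,0,0]], "angular": [[0,0,0],[0,0,0],[0,0,0],[0,0,0],[0,0,0]], "hand": [1,1,1,1,1]}}

```text
time: 5.15
tcp_pos: [0.5421, -0.1918, 0.0883]
ee_rot: [1.258, 1.185, -1.274]
ft_force: [-0.1, -0.1, 0.1]
opening: -0.002
```

{"method": "move_arm", "body": {"translation": [[0,0,-0.1],[0,0,-0.1],[0,0,-0.1],[0,0,-0.06],[0,0,-0.06]], "angular": [[0,0,0],[0,0,0],[0,0,0],[0,0,0],[0,0,0]], "hand": [1,1,1,1,1]}}

```text
time: 5.78
tcp_pos: [0.5429, -0.1922, 0.0781]
ee_rot: [1.259, 1.183, -1.273]
ft_force: [-0.2, 1.1, 0.1]
opening: -0.002
```

{"method": "move_arm", "body": {"translation": [[0,0,-0.06],[0,0,-0.06],[0,0,-0.04],[0,0,-0.04],[0,0,-0.04]], "angular": [[0,0,0],[0,0,0],[0,0,0],[0,0,0],[0,0,0]], "hand": [1,1,1,1,1]}}

```text
time: 6.4
tcp_pos: [0.5443, -0.1922, 0.074]
ee_rot: [1.26, 1.181, -1.271]
ft_force: [-1.0, 2.7, 9.6]
opening: -0.004
```

{"method": "move_arm", "body": {"translation": [[0.13,0.01,-0.06],[0.13,0.015,-0.06],[0.13,0.02,-0.06],[0.125,0.03,-0.06],[0.125,0.04,-0.06]], "angular": [[0,0,0.076],[0,0,0.076],[0,0,0.076],[0,0,0.076],[0,0,0.076]], "hand": [1,1,1,1,1]}}

```text
time: 7.02
tcp_pos: [0.5622, -0.1883, 0.074]
ee_rot: [1.033, 1.316, -1.04]
ft_force: [-2.1, 5.5, 12.0]
opening: 0.002
```

```bash
cat > chk.py <<'E'
from workcell import manip,camera
from h import *
s=manip.state();w=camera("wrist");R,o=wristRo(w,s)
print(s["tcp_pos"],s["ft_force"].round(1)); A=np.array([.5427,-.1457])
def rep(n,c,*a,roi=None):
    for st,ce in blobs(c,(22,100,100),(35,255,255),12,roi)[0]:
        p=plane(c,ce,.074,*a)[0,:2]-A
        if np.hypot(*p)<.07: print(n,"r %.4f joint %.3f"%(np.hypot(*p),np.arctan2(p[1],p[0])+.565+.6))
rep("wrist",w,R,o); rep("scene",camera("scene"),roi=(80,220,300,360))
p=s["tcp_pos"][:2]-A;print("tip phi",np.arctan2(p[1],p[0]),np.hypot(*p))
E
python3 chk.py
```

```text
[ 0.56220189 -0.188274    0.07402262] [-2.1  5.5 12. ]
wrist r 0.0482 joint 0.971
scene r 0.0495 joint 1.047
tip phi -1.141251332997006 0.046828084032623424
```

The disc has turned past the crest (about 1.0). I rub the rest of the way, then lift.

{"method": "move_arm", "body": {"translation": [[0.11,0.055,-0.06],[0.1,0.06,-0.06],[0.08,0.055,-0.05],[0,0,0.1],[0,0,0.4]], "angular": [[0,0,0.076],[0,0,0.076],[0,0,0.06],[0,0,0],[0,0,0]], "hand": [1,1,1,1,1]}}

```text
time: 7.75
tcp_pos: [0.5712, -0.1827, 0.0867]
ee_rot: [0.904, 1.377, -0.909]
ft_force: [0.3, 0.6, -1.0]
opening: 0.002
```

{"method": "move_arm", "body": {"translation": [[0,0,1],[0,0,1],[0,0,1],[0,0,1],[0,0,0.5]], "angular": [[0,0,0],[0,0,0],[0,0,0],[0,0,0],[0,0,0]], "hand": [1,1,1,1,1]}}

```text
time: 8.38
tcp_pos: [0.5704, -0.1831, 0.2039]
ee_rot: [0.907, 1.376, -0.911]
ft_force: [-0.6, -0.8, 0.1]
opening: -0.001
```

```bash
python3 chk.py; python3 - <<'E'
from workcell import camera
import cv2
c=camera("scene")["pixels"]
cv2.imwrite("pics/end.png",cv2.resize(c[225:355,80:290],None,fx=3.7,fy=3.7,interpolation=cv2.INTER_CUBIC))
E
```

```text
[ 0.57041792 -0.18306217  0.20387459] [-0.6 -0.8  0.1]
wrist r 0.0479 joint 1.150
scene r 0.0499 joint 1.212
tip phi -0.9325179933094774 0.04652112025920622
```

View pics/end.png

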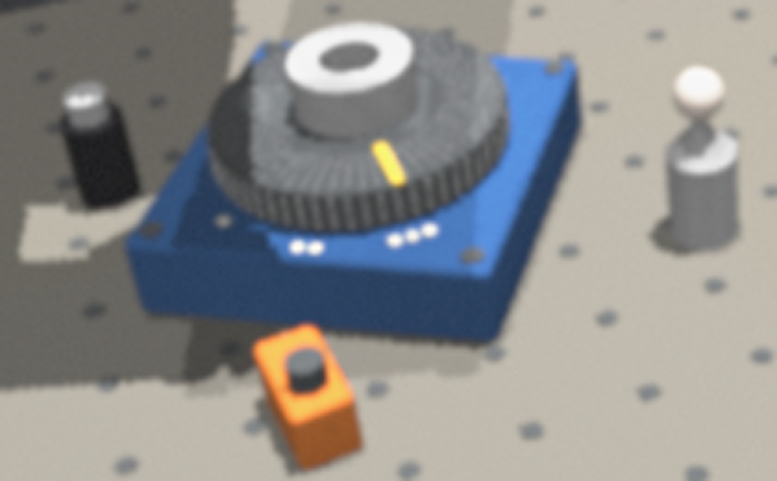

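The pointer now aims at the three dots (413,236); the ball, standoff and clamp are at the same pixels as before. I'll move the hand a little further away and hand in.

{"method": "move_arm", "body": {"translation": [[0,0.8,0.5],[0,1,0.3],[0,1,0],[0,0.5,0],[0,0,0]], "angular": [[0,0,0],[0,0,0],[0,0,0],[0,0,0],[0,0,0]], "hand": [1,1,1,1,1]}}

```text
time: 9.15
tcp_pos: [0.5676, -0.0946, 0.2202]
ee_rot: [0.906, 1.385, -0.914]
ft_force: [0.0, 0.1, 0.0]
opening: 0.004
```

```bash
python3 chk.py; python3 -c "
from workcell import manip
print(manip.close_job())"
```

```text
[ 0.56758792 -0.09462277  0.22023543] [0.  0.1 0. ]
wrist r 0.0406 joint 1.145
wrist r 0.0611 joint 1.171
scene r 0.0492 joint 1.211
tip phi 1.117392142382963 0.05681805571132196
the job is handed in; nothing more can be done
None
```

I turned the disc one click anticlockwise, from the two-dot station (0.6) to the three-dot station (1.2). I did this by pressing the shut fingertips on the free face with about 10–12 N and rubbing. I then lifted the hand clear and handed the job in after about 9 s.

- **Disc angle:** at the last check the scene camera put it at 1.21 and the wrist camera at about 1.15–1.17. The wrist readings are a little low, probably from calibration error or the pointer being split into two patches; both fit the 1.2 detent.
- **Force and clearance:** the measured force was zero, with the fingertips at z = 0.22 m, well above everything.
- **Other objects:** the ball, standoff and clamp block showed no movement in the final scene picture. The ring still stood at the centre of the disc, and the fingertips stayed clear of it throughout.

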